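# Lock the photo-rail saddle and hold the post flange over its threaded holes

## Robot

A 7-joint arm with a two-finger parallel gripper is mounted at the origin on the work surface. World frame = base frame: x ahead of the robot, y to its left, z up, the work surface at z = 0. Lengths are in m, angles in degrees, forces in N, time in s.
With the tool pointing down it reaches from about 0.425 to 0.925 m from the base axis. Payload 6.8 kg.
Tool frame: the origin (TCP) lies on the front face of the gripper's body, between the roots of the fingers; the fingertips stand 73 mm ahead of it and the grasp point (between the pads) lies 54 mm ahead of it; z points along the fingers, y is the line along which they close (so a half turn about z gives the same grasp; the last joint's range is limited). The gripper opens to 85 mm and grips with 20 to 120 N. Pads are 22 mm wide; open, the fingers measure 114 mm over their backs; the gripper's body (76 mm by 85 mm) begins 54 mm behind the grasp point. The pads swing forward as they close: fully open they stand 13 mm farther back than shut.
Start: joints at [65.541, 27.33, 1.283, 89.118, -0.659, 63.558, -4.761], TCP at [0.212, -0.641, 0.304] pointing down, gripper open.
Joint ranges: [-169.35, 169.35], [-19.33, 120.38], [-80.79, 83.38], [13.8, 139.57], [-78.32, 258.32], [9.67, 109.79], [-169.56, 169.56]. Speed limits (degrees/s): [136.94, 136.94, 180, 180, 180, 180, 180].

## Interface

Orientations are given as a 3x3 rotation matrix whose columns are the frame's x, y, z axes.
In Python, from cell import robot, optics gives the robot as it stands.
- The arm moves only by the tool step_arm, never from a script. Its argument "targets" is a list of rows, each a list of 7 numbers: the shift along the tool's x, y, z in cm, then the turn, a rotation vector about the tool's x, y, z in rad, then the opening, from 0 (shut) to 1 (fully open). A call has 1 to 5 rows; each row shifts and turns the commanded pose from where the row before left it, along the tool's axes as they then stand; what a row does not reach is not made up. A row lasts 1/12 s, in which the tool goes at most 41.7 mm and 7.16 degrees, less where a joint would pass 70% of its speed; a pose out of reach is approached as far as the arm can. A call is refused whole if a number of a shift passes 4.17 or a number of a turn 0.125, either way. A call with a gripper value outside its range is refused whole. The fingers move at their own pace and stop on an object; "newtons" is the grip in N (left out, the last holds). Time passes only in rows, so rows that do not move let the fingers close. It gives the time, the measured TCP pose, the force, the opening and the grip force at its end, in the units of the state.
- robot.sense(): the state, without advancing time (a new reading comes with each control period).
- optics.get_image(name): name is "side" or "top" or "wrist"; returns (picture, depth): 400x640x3 uint8, red, green, blue; 400x640 float32, m along the optical axis (not along the pixel's ray), 0 where there is no reading.
- optics.calibration(name): a dict with "intrinsics" (3x3 intrinsics, pixels), "k1" (the pictures are not rectified: a ray, as slopes to the right and down, at radius r is drawn at 1 + k1 r^2 times it, then the intrinsics apply), "R" (3x3) and "t" (3): a world point X has camera coordinates R X + t; the wrist camera has in their place "T_tool_cam" (4x4, takes a point from camera to tool coordinates, whose origin is the TCP and whose axes are the flange's). Camera axes: x right, y down, z forward; pixel columns grow to the right and rows downward; lengths in m; the calibration is good to about 2 mm. A picture is of the moment at which its call begins: read the wrist's pose just before it. calibration takes no time and is no camera call.
- robot.job_done(): hands the job in; it is judged then, once.
The state is a dict: "time": time; "joint_positions": joint angles; "joint_vel": joint speeds; "joint_torque": joint torques, N m; "tcp_pos": TCP position; "tcp_rot": TCP orientation; "wrist_force": force on the tool from outside, world axes, zero at the start; "moment": the same for the moment, N m; "finger_gap": finger opening in m; "finger_force": force on a finger pad.
Only numpy, scipy, OpenCV 4.12 (cv2) and the standard library are available. Lean on these libraries where they do the work, as an engineer would, in place of code of your own. Each camera call takes 0.05 s, during which the arm holds its last target. There are 200 camera calls.

## Task

The saddle on the macro-photography rail is still loose: flip its cam lever fully home so that the saddle is locked where it stands. Then pick up the post-socket flange from the foam pad and hold it level above the saddle, about a centimetre clear of it, with its four holes lined up over the saddle's four threaded holes so that I can start the screws. Finish while still holding it there, steady, and leave everything else on the table where it is.

Things in the scene. Friction and masses are not known exactly. Their poses are not given: they have to be found in the camera images.
- rail: Photo rail, fixed: dark steel, 60 mm wide, 540 mm long along its own y, top 42 mm above the table, on two rubber feet. A black camera with lens is fixed on its +y end, facing -y (lens front at own y = 184 mm, top 190 mm above the table). Origin on the table under the rail's middle line, 200 mm from its -y end. Own x: across the rail, away from the robot; own y along it.
- saddle (a joint): Where the saddle stands along the rail, m, growing towards the camera; +-0.075 from its middle place, which is at own y = -50 mm of the rail. Unlocked it slides if pushed with more than about 7 N; locked it holds 15 N and more.
- saddle_top (a point): Centre of the flat top of the aluminium saddle, 63 mm above the table. The top is 80 mm (x, across the rail) by 106 mm (y, along it), plain, with four M6 threaded holes (dark, 6 to 7 mm) at x = +-28 mm, y = +-40 mm of this point. Axes as the rail's.
- thread_a (a point): Mouth of the saddle's threaded hole at x = +28, y = +40 mm from saddle_top.
- thread_c (a point): Mouth of the threaded hole across the diagonal, at x = -28, y = -40 mm from saddle_top.
- lever (a joint): Angle of the saddle's cam lever about its upright pivot, rad. 0: locked, fully home at its stop, lying along the saddle's front edge, pointing to the rail's +y. It grows as it opens, swinging out on the robot's side; at 1.57 it points to the rail's -x; stop at 1.6. Stays where left. Locking turns it clockwise seen from above; 1.5 to 4 N at the tip.
- lever_pivot (a point): On the lever's upright pivot axis, 45 mm above the table, at x = -56, y = -32 mm from saddle_top. Here stands a hub 17 mm across, 38 to 52 mm above the table, with a 29 mm cam disc under it.
- lever_tip (a point): Centre of the lever's black plastic end, 52 mm from the pivot, 45 mm above the table: 18 mm along the lever, 12 mm across, 34 to 56 mm above the table. The bar to it is dark steel, 10 mm wide, 40 to 52 mm up. Push it sideways with closed fingertips; the space round the tip is free down to the table (near the pivot to 24 mm). Home, its inner side is 10 mm from the saddle's edge.
- pad: Greyish lilac foam pad, fixed, 200 mm (own x) by 160 mm by 12 mm thick, on which the flange lies. Origin at the centre of its underside.
- flange: Post-socket flange, plain aluminium, about 0.3 kg: plate 80 (own x) by 106 (own y) by 8 mm with four 12 mm holes at x = +-28, y = +-40 mm; in its middle an upright 32 by 32 mm square socket block, top 58 mm above the underside, 17 mm bore. A thumbscrew sticks 17 mm out of its +y face, 30 mm up; grip the +-x faces. Origin: centre of the underside, z up. It also fits turned half round.
- flange_hole_a (a point): Centre of the flange's hole at x = +28, y = +40 mm, at the plate's underside.
- flange_hole_c (a point): Centre of the hole across the diagonal, at x = -28, y = -40 mm, at the plate's underside.
- socket_grip (a point): On the axis of the flange's socket block, 44 mm above the plate's underside (14 mm below the block's top): a good height to grip it.
- screw_dish: Bystander: round steel dish, 78 mm across and 19 mm high, with four screws in it. Origin at the centre of its underside.
- hex_key: Bystander: L-shaped hex key lying on the table, 100 by 32 mm, 6 mm thick. Origin at the middle of the long arm.
- spare_base: Bystander: round post base, a dark disc 90 mm across with a round steel tube 32 mm across standing in it, 65 mm high. Not the flange. Origin at the centre of its underside.
- loupe: Bystander: black stand loupe, 48 mm across and 34 mm high. Origin at the centre of its underside.
- pen: Bystander: black pen lying on the table, 130 mm long, 9 mm thick. Origin near its middle, on the table.
- fossil: Bystander: dark brown fossil lump, about 75 by 60 by 32 mm. Origin under its larger part, on the table.
There are look-alikes about, which are no part of the job. Leave any purple or turquoise look-alike of the flange alone.

How it is judged:
By the outcome, as a careful person would: the job done as asked, in the order asked, and still so for the second after the job is handed in, while the arm keeps its last pose, push and grip.
It also fails if it takes over 70 s, if anything falls off the work surface, if the arm or the gripper's body presses on something with over 40 N, if the wrist force passes 120 N, or if a joint passes its speed limit or range.

## Working session

There is one attempt and no reset: what is moved stays moved. The work goes in short steps, Python scripts to look and compute and a tool call to move; the robot and the scene stay as the last step left them, time stands still between calls to the robot, and variables do not carry over. Pictures are saved under pics/ and viewed, at most 10 in all, crops included, and the job is handed in when it is done.

Besides the shell and the picture viewer there is one more tool, called after ">>>" as a command line: name --pt "numbers of a row" for each row, then --argument value for the rest. step_arm: Moves the arm, as the interface text tells. Its arguments: {"type":"object","properties":{"targets":{"type":"array","items":{"type":"array","items":{"type":"number"}}},"newtons":{"type":"number"}},"required":["targets"]}

```bash
mkdir -p pics; ls
cat > h.py <<'E'
import numpy as np, cv2
from cell import robot, optics
def cap(n):
    s=robot.sense(); im,d=optics.get_image(n); c=optics.calibration(n)
    K=np.array(c['intrinsics']);k1=c['k1']
    if n=='wrist':
        T=np.array(c['T_tool_cam']); Rt=np.array(s['tcp_rot']); C=Rt@T[:3,3]+np.array(s['tcp_pos']); Rw=Rt@T[:3,:3]
    else:
        R=np.array(c['R']);Rw=R.T;C=-R.T@np.array(c['t'])
    return im,d,(K,k1,Rw,C)
def rays(cam,px):
    K,k1,Rw,C=cam
    p=cv2.undistortPoints(np.array(px,float).reshape(-1,1,2),K,np.array([k1,0,0,0,0.])).reshape(-1,2)
    return np.c_[p,np.ones(len(p))]@Rw.T
def onplane(cam,px,z):
    r=rays(cam,px);C=cam[3]; return C+r*((z-C[2])/r[:,2])[:,None]
def proj(cam,X):
    K,k1,Rw,C=cam; q=(np.array(X,float).reshape(-1,3)-C)@Rw; s=q[:,:2]/q[:,2:]
    s=s*(1+k1*(s**2).sum(1,keepdims=True)); return s@K[:2,:2].T+K[:2,2]
def cloud(cam,d):
    v,u=np.mgrid[0:d.shape[0],0:d.shape[1]]
    P=rays(cam,np.c_[u.ravel(),v.ravel()])*d.reshape(-1,1)+cam[3]
    return P.reshape(d.shape+(3,))
def save(n,im,s=1): cv2.imwrite('pics/'+n,cv2.resize(im[:,:,::-1],None,fx=s,fy=s,interpolation=cv2.INTER_CUBIC))
E
python3 - <<'E'
from h import *
for n in ['top','side']:
    im,d,c=cap(n); save(n+'0.png',im,1.25); np.savez(n+'0.npz',im=im,d=d); print(n,c[3],c[2][:,2])
print(robot.sense()['tcp_rot'],optics.calibration('wrist')['T_tool_cam'])
E
```

```text
pics
top [ 0.30309261 -0.07953066  1.33922611] [ 0.1888742  -0.00715768 -0.98197521]
side [ 0.00152415 -0.93043581  1.0992538 ] [ 0.37895393  0.58579219 -0.71640871]
[[ 9.49621930e-01  3.13397137e-01 -6.52209535e-04]
 [ 3.13397783e-01 -9.49620715e-01  1.52534827e-03]
 [-1.41311905e-04 -1.65290519e-03 -9.99998624e-01]] [[ 8.02230034e-05 -9.59491423e-01 -2.81737827e-01  7.19334315e-02]
 [ 9.99999981e-01  2.62453505e-05  1.95361815e-04 -1.35712652e-03]
 [-1.80053677e-04 -2.81737838e-01  9.59491406e-01 -7.04769334e-02]
 [ 0.00000000e+00  0.00000000e+00  0.00000000e+00  1.00000000e+00]]
```

View pics/top0.png

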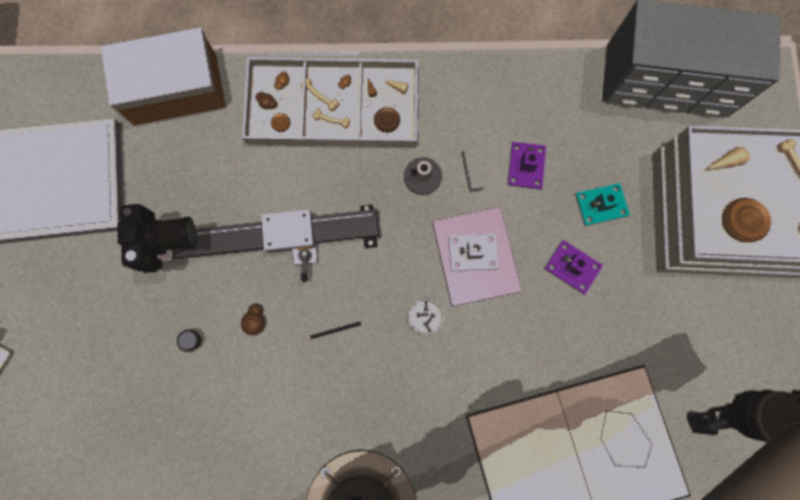

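View pics/side0.png

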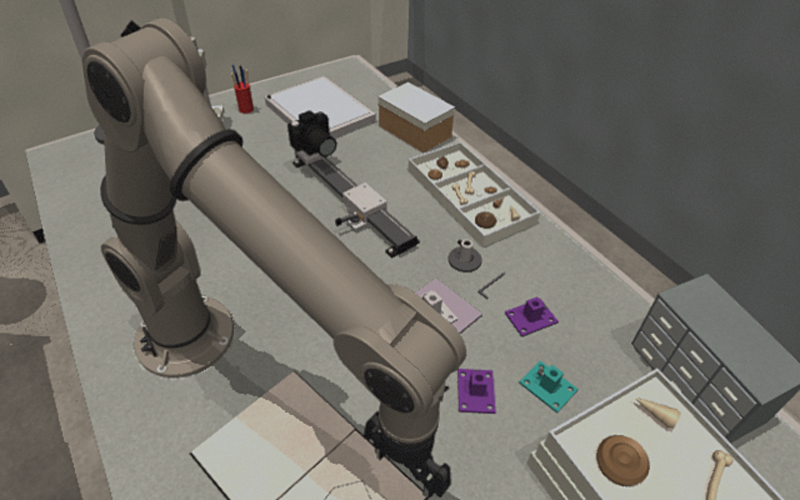

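The top view shows the white saddle at (287,229) with the lever at (304,270) swung out towards the robot. The flange candidates are aluminium on the pad (473,251), purple (527,165) and (573,266), and turquoise (603,203). The aluminium one on the lilac pad fits the description.

Run:
```python
from h import *
c=cap('top')[2]; D=np.load('top0.npz'); im,d=D['im'],D['d']
P=cloud(c,d)
hsv=cv2.cvtColor(im,cv2.COLOR_RGB2HSV).astype(int)
def rect(name,mask,z):
    m=mask.astype(np.uint8); n,l,st,ce=cv2.connectedComponentsWithStats(m)
    i=1+np.argmax(st[1:,4]); ct=max(cv2.findContours((l==i).astype(np.uint8),0,1)[0],key=cv2.contourArea)
    ph=onplane(c,ct.reshape(-1,2),z)[:,:2]
    r=cv2.minAreaRect((ph*1000).astype(np.float32)); print(name,st[i],r,'corners',cv2.boxPoints(r).round(0).tolist())
    print(' depth z med',np.median(P[...,2][l==i]))
v,u=np.mgrid[0:400,0:640]
def box(x0,x1,y0,y1): return (u*1.25>x0)&(u*1.25<x1)&(v*1.25>y0)&(v*1.25<y1)
rect('saddle',box(250,325,200,249)&(hsv[...,2]>150)&(hsv[...,1]<40),.063)
rect('pad',box(420,530,195,315)&((im[...,0].astype(int)-im[...,1])>12)|0>1,.012) if 0 else None
fm=box(430,525,200,310)&(hsv[...,1]<22)&(hsv[...,2]>140)
rect('flange',fm,.020)
print('hsv pad',hsv[int(225/1.25),int(460/1.25)],'fl',hsv[int(240/1.25),int(455/1.25)],'sad',hsv[180,230], 'ground', hsv[int(350/1.25),int(450/1.25)])
print('lever tip',onplane(c,[[304.5/1.25,277/1.25]],.056),'hub',onplane(c,[[304.5/1.25,256/1.25]],.052))
# rail axis by dark mask
rm=box(190,375,205,260)&(hsv[...,2]<110)&(P[...,2]>.03)&(P[...,2]<.05)
rect('rail',rm,.042)
a=im[150:240,190:270];b=im[155:255,335:425]
save('a.png',np.hstack([cv2.resize(a,(400,450),interpolation=2),cv2.resize(b,(400,450),interpolation=2)]))
```

```text
saddle [ 209  167   41   32 1061] ((591.400634765625, 157.13157653808594), (80.41990661621094, 104.85086822509766), 5.710211277008057) corners [[546.0, 205.0], [557.0, 101.0], [637.0, 109.0], [626.0, 213.0]]
 depth z med 0.06333479273520215
flange [359 187  40  30 890] ((540.4735717773438, -257.65081787109375), (81.79598236083984, 107.30256652832031), 1.5513191223144531) corners [[498.0, -205.0], [501.0, -312.0], [583.0, -310.0], [580.0, -203.0]]
 depth z med 0.020807954781253968
hsv pad [163  42 178] fl [162  39 168] sad [127  18 186] ground [ 19  29 140]
lever tip [[0.48411576 0.11620389 0.056     ]] hub [[0.53118885 0.11745914 0.052     ]]
rail [ 153  177   58   28 1130] ((575.2047729492188, 292.73126220703125), (61.98707580566406, 157.2936553955078), 5.737338066101074) corners [[537.0, 368.0], [552.0, 211.0], [614.0, 218.0], [598.0, 374.0]]
 depth z med 0.04229816879730186
```

View pics/a.png

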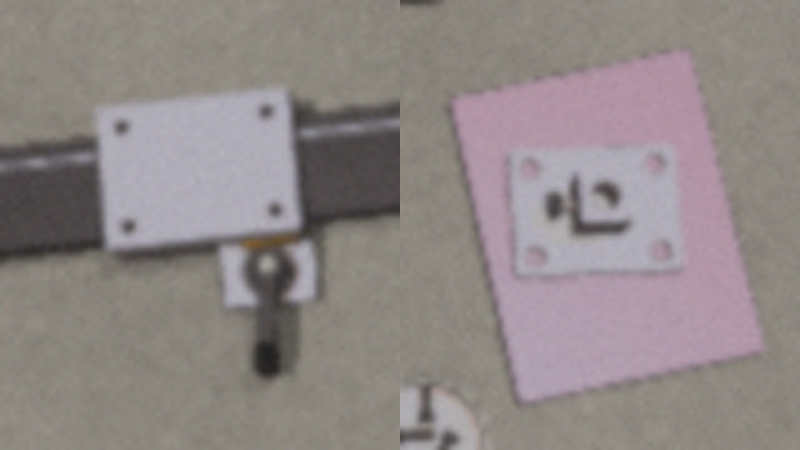

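The crop confirms it: the aluminium flange lies on the lilac pad with its thumbscrew towards world +y, at about (0.5405, -0.2577) with yaw 1.5°. The saddle is at (0.591, 0.157) with yaw 5.7°, and its lever points to the rail's -x. Next I turn the tool into the rail axes and move above the lever.

>>> step_arm --pt "0 0 0 0 0 -0.123 0" --pt "0 0 0 0 0 -0.123 0" --pt "0 0 0 0 0 -0.123 0" --pt "0 0 0 0 0 -0.123 0" --pt "0 0 0 0 0 -0.123 0"

```text
time: 0.57
tcp_pos: [0.2115, -0.6408, 0.3035]
tcp_rot: [[0.59, 0.808, -0.0], [0.808, -0.59, 0.001], [0.0, -0.001, -1.0]]
wrist_force: [-0.2, 0.2, -1.1]
finger_gap: 0.0255
finger_force: 0.0
```

>>> step_arm --pt "0 0 0 0 0 -0.123 0" --pt "0 0 0 0 0 -0.123 0" --pt "0 0 0 0 0 -0.123 0" --pt "0 0 0 0 0 -0.123 0" --pt "0 0 0 0 0 -0.123 0"

```text
time: 0.98
tcp_pos: [0.2114, -0.6408, 0.3035]
tcp_rot: [[0.016, 1.0, -0.0], [1.0, -0.016, 0.001], [0.001, -0.0, -1.0]]
wrist_force: [-0.2, -0.7, 0.2]
finger_gap: -0.0001
finger_force: 0.0
```

>>> step_arm --pt "0 0 0 0 0 -0.121 0" --pt "2.9 2.9 0 0 0 0 0" --pt "2.9 2.9 0 0 0 0 0" --pt "2.9 2.9 0 0 0 0 0" --pt "2.9 2.9 0 0 0 0 0"

```text
time: 1.4
tcp_pos: [0.3161, -0.5126, 0.3036]
tcp_rot: [[-0.098, 0.995, -0.0], [0.995, 0.098, 0.0], [0.0, -0.0, -1.0]]
wrist_force: [0.7, -0.2, -0.3]
finger_gap: 0.0001
finger_force: 0.0
```

>>> step_arm --pt "2.9 2.9 0 0 0 0 0" --pt "2.9 2.9 0 0 0 0 0" --pt "2.9 2.9 0 0 0 0 0" --pt "2.9 2.9 0 0 0 0 0" --pt "2.9 2.9 0 0 0 0 0"

```text
time: 1.82
tcp_pos: [0.4462, -0.3537, 0.3038]
tcp_rot: [[-0.099, 0.995, -0.0], [0.995, 0.099, -0.0], [-0.0, -0.0, -1.0]]
wrist_force: [0.8, -1.1, 0.3]
finger_gap: -0.0
finger_force: 0.0
```

>>> step_arm --pt "3.9 0.6 0.7 0 0 0 0" --pt "3.9 0.6 0.7 0 0 0 0" --pt "3.9 0.6 0.7 0 0 0 0" --pt "3.9 0.6 0.7 0 0 0 0" --pt "3.9 0.6 0.7 0 0 0 0"

```text
time: 2.23
tcp_pos: [0.4556, -0.1567, 0.2685]
tcp_rot: [[-0.099, 0.995, -0.0], [0.995, 0.099, -0.0], [-0.0, -0.0, -1.0]]
wrist_force: [0.2, 0.6, -0.1]
finger_gap: 0.0004
finger_force: 0.0
```

>>> step_arm --pt "3.9 0.6 0.7 0 0 0 0" --pt "3.9 0.6 0.7 0 0 0 0" --pt "3.9 0.6 0.7 0 0 0 0" --pt "3.9 0.6 0.7 0 0 0 0" --pt "3.9 0.6 0.7 0 0 0 0"

```text
time: 2.65
tcp_pos: [0.4663, 0.0402, 0.2337]
tcp_rot: [[-0.098, 0.995, 0.0], [0.995, 0.098, -0.0], [-0.0, 0.0, -1.0]]
wrist_force: [1.1, -0.6, 0.2]
finger_gap: -0.0001
finger_force: 0.0
```

>>> step_arm --pt "0 0 0 0 0 0 0" --pt "0 0 0 0 0 0 0" --pt "0 0 0 0 0 0 0"

```text
time: 2.9
tcp_pos: [0.4665, 0.0382, 0.2337]
tcp_rot: [[-0.099, 0.995, -0.001], [0.995, 0.099, -0.0], [-0.0, -0.001, -1.0]]
wrist_force: [0.1, -0.4, -0.1]
finger_gap: -0.0002
finger_force: 0.0
```

Run:
```python
from h import *
im,d,c=cap('wrist'); save('w1.png',im,1.25); np.savez('w1.npz',im=im,d=d)
s=robot.sense(); print(s['tcp_pos'],s['joint_positions'])
# expected
S=np.array([.5914,.1571]);a=np.radians(5.71);R=np.array([[np.cos(a),-np.sin(a)],[np.sin(a),np.cos(a)]])
for n,p,z in [('ta',(.028,.04),.063),('tb',(-.028,.04),.063),('tc',(-.028,-.04),.063),('td',(.028,-.04),.063),('pivot',(-.056,-.032),.052),('tip',(-.108,-.032),.056)]:
    w=S+R@p; print(n,w,proj(c,[*w,z])*1.25)
```

```text
[0.46661653 0.03733025 0.23376819] [ 18.32501825  16.40072922 -35.18620667 118.734164    12.59167608
  48.47050506 -18.59470975]
ta [0.61528133 0.19968734] [[7.07052842e+02 6.20845199e-01]]
tb [0.55955919 0.19411571] [[608.03685468  -3.36941764]]
tc [0.56751867 0.11451266] [[592.05412723 147.90210762]]
td [0.62324081 0.12008429] [[684.03614656 149.20384515]]
pivot [0.53886165 0.11968715] [[540.12790587 133.29487178]]
tip [0.48711966 0.11451349] [[455.13958297 132.77466241]]
```

View pics/w1.png

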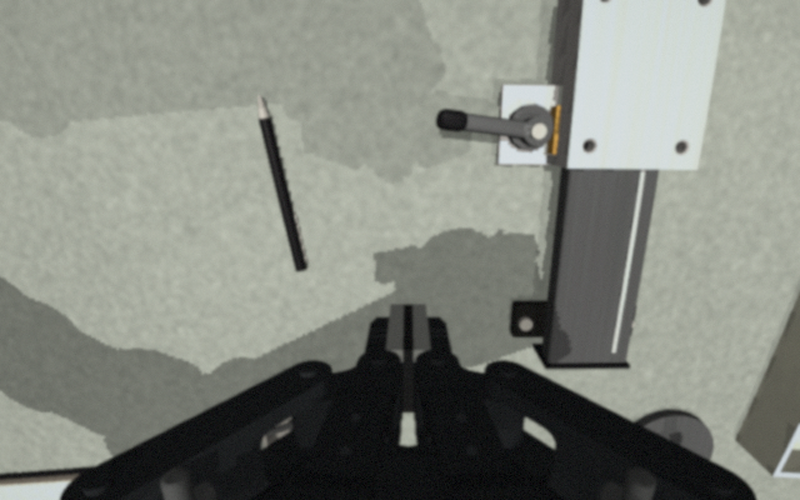

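The lever tip is at (451,120) and the hub at (538,130), so the lever is about 1.45 open. The saddle holes are within 2 px of the prediction. Now I go down on the tip's -y side.

>>> step_arm --pt "2.3 0.8 2.0 0 0 0 0" --pt "2.2 0.8 2.0 0 0 0 0" --pt "0 0 3.0 0 0 0 0" --pt "0 0 3.0 0 0 0 0" --pt "0 0 2.3 0 0 0 0"

```text
time: 3.37
tcp_pos: [0.478, 0.083, 0.1091]
tcp_rot: [[-0.096, 0.995, -0.001], [0.995, 0.096, -0.001], [-0.001, -0.001, -1.0]]
wrist_force: [-0.3, -0.2, 0.2]
finger_gap: 0.0002
finger_force: 0.0
```

>>> step_arm --pt "0 0 0 0 0 0 0" --pt "0.8 0 0 0 0 0 0" --pt "0.8 0 0 0 0 0 0" --pt "0.8 0 0 0 0 0 0" --pt "0.8 0.1 0 0 0 0 0"

```text
time: 3.78
tcp_pos: [0.4769, 0.1176, 0.1125]
tcp_rot: [[-0.098, 0.995, 0.003], [0.995, 0.098, 0.0], [-0.0, 0.003, -1.0]]
wrist_force: [1.5, -2.0, 0.5]
finger_gap: -0.0002
finger_force: 0.7
```

>>> step_arm --pt "0.7 0.3 0 0 0 0 0" --pt "0.7 0.3 0 0 0 0 0" --pt "0.6 0.5 0 0 0 0 0" --pt "0.6 0.5 0 0 0 0 0" --pt "0 0 0 0 0 0 0"

```text
time: 4.2
tcp_pos: [0.4904, 0.1462, 0.1111]
tcp_rot: [[-0.1, 0.995, 0.001], [0.995, 0.1, 0.002], [0.001, 0.001, -1.0]]
wrist_force: [0.6, 0.0, -0.3]
finger_gap: -0.0
finger_force: 0.0
```

>>> step_arm --pt "0.3 0.6 0 0 0 0 0" --pt "0.3 0.6 0 0 0 0 0" --pt "0.2 0.7 0 0 0 0 0" --pt "0.1 0.6 0 0 0 0 0" --pt "0 0 0 0 0 0 0"

```text
time: 4.62
tcp_pos: [0.5136, 0.1565, 0.1106]
tcp_rot: [[-0.099, 0.995, -0.001], [0.995, 0.099, 0.001], [0.001, -0.001, -1.0]]
wrist_force: [-2.5, 0.6, -0.4]
finger_gap: 0.0002
finger_force: 0.8
```

>>> step_arm --pt "0 0.2 0 0 0 0 0" --pt "0 0 0 0 0 0 0"

```text
time: 4.78
tcp_pos: [0.5142, 0.1565, 0.1105]
tcp_rot: [[-0.1, 0.995, -0.003], [0.995, 0.1, 0.0], [0.0, -0.003, -1.0]]
wrist_force: [-7.1, 2.0, 2.1]
finger_gap: 0.0002
finger_force: 3.2
```

Run:
```python
from h import *
im,d,c=cap('wrist'); save('w2.png',im,1.25)
s=robot.sense(); print(s['tcp_pos'],s['wrist_force'])
```

```text
[0.51414492 0.15640371 0.11050333] [-6.80198131  2.90525552  0.74409836]
```

View pics/w2.png

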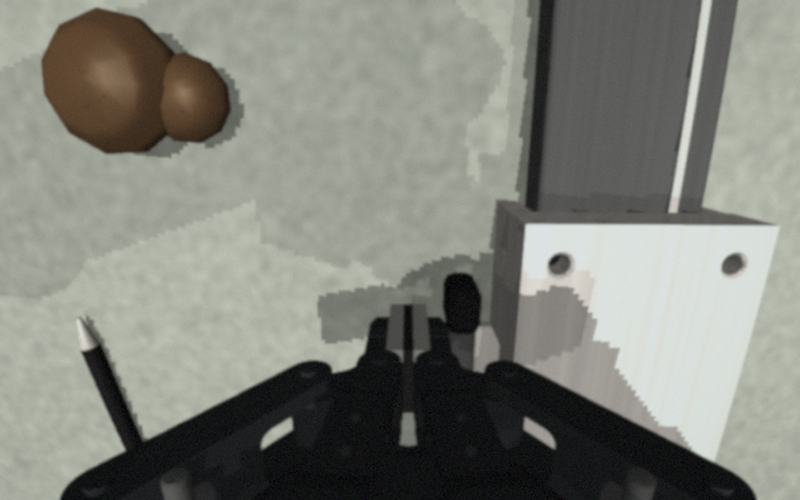

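The lever tip at (462,303) lies alongside the saddle's edge, and the force rises steeply, so it is at its stop. I give it one firmer push, then back off and lift to check.

>>> step_arm --pt "0 0.25 0 0 0 0 0" --pt "0 0 0 0 0 0 0"

```text
time: 5.0
tcp_pos: [0.5148, 0.1566, 0.1102]
tcp_rot: [[-0.1, 0.995, -0.006], [0.995, 0.1, -0.001], [-0.001, -0.006, -1.0]]
wrist_force: [-11.8, 2.7, 5.5]
finger_gap: -0.0001
finger_force: 6.0
```

>>> step_arm --pt "0 -1.0 0 0 0 0 0" --pt "0 -1.5 0 0 0 0 0" --pt "0 -0.5 -3.5 0 0 0 0" --pt "0 0 -4.0 0 0 0 0" --pt "-3.0 0 -2.0 0 0 0 0"

```text
time: 5.42
tcp_pos: [0.4921, 0.1292, 0.2104]
tcp_rot: [[-0.107, 0.994, 0.007], [0.994, 0.107, 0.006], [0.005, 0.007, -1.0]]
wrist_force: [1.8, 0.6, 1.3]
finger_gap: -0.0002
finger_force: 0.0
```

>>> step_arm --pt "-4.0 0 -0.5 0 0 0 0.5" --pt "-4.0 0 0 0 0 0 0.5" --pt "-2.0 0 0 0 0 0 0.7" --pt "0 0 0 0 0 0 0.7" --pt "0 0 0 0 0 0 0.7"

```text
time: 5.83
tcp_pos: [0.5016, 0.0218, 0.2113]
tcp_rot: [[-0.094, 0.996, 0.002], [0.996, 0.094, -0.001], [-0.001, 0.002, -1.0]]
wrist_force: [0.2, 0.6, 1.1]
finger_gap: 0.0594
finger_force: 0.0
```

Run:
```python
from h import *
im,d,c=cap('wrist'); np.savez('w3.npz',im=im,d=d)
s=robot.sense(); print(s['tcp_pos'])
S=np.array([.5914,.1571]);a=np.radians(5.71);R=np.array([[np.cos(a),-np.sin(a)],[np.sin(a),np.cos(a)]])
for n,p,z in [('ta',(.028,.04),.063),('tb',(-.028,.04),.063),('tc',(-.028,-.04),.063),('td',(.028,-.04),.063),('pivot',(-.056,-.032),.052),('tiphome',(-.056,.020),.056)]:
    w=S+R@p; q=proj(c,[*w,z])[0]; print(n,q); 
    if n!='pivot': cv2.circle(im,tuple(int(t) for t in q.round()),7,(255,0,0),1)
g=cv2.cvtColor(im,cv2.COLOR_RGB2GRAY)
save('w3.png',im,1.25)
```

```text
[0.50135453 0.0234941  0.21127811]
ta [541.80877838 -49.87072734]
tb [450.65702052 -53.42082642]
tc [440.58007675  87.02881979]
td [524.61825411  87.98141913]
pivot [394.66318862  75.34917994]
tiphome [399.67581276 -12.95818301]
```

View pics/w3.png

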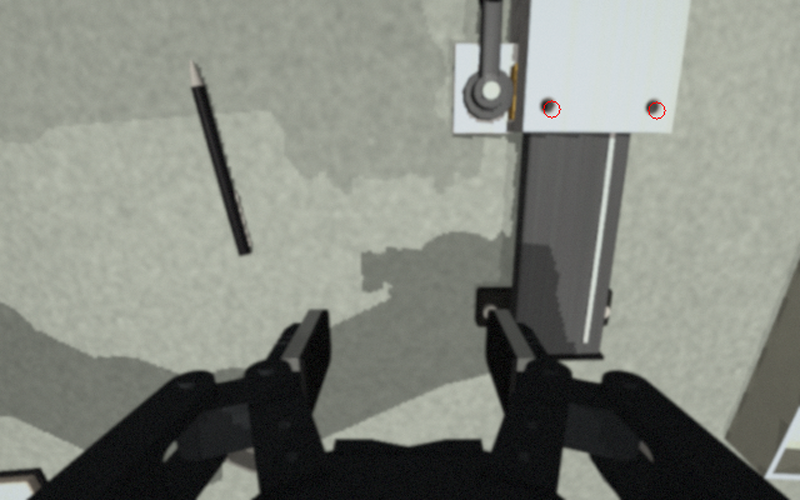

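The lever is home: the bar from the hub (490,90) runs straight along the saddle's edge, and the thread holes are at (547,105) and (653,106). Now to the flange.

>>> step_arm --pt "-4.1 0.1 0 0 0 0 0.9" --pt "-4.1 0.1 0 0 0 0 0.9" --pt "-4.1 0.1 0 0 0 0 0.9" --pt "-4.1 0.1 0 0 0 0 0.9" --pt "-4.1 0.1 0 0 0 0 0.9"

```text
time: 6.3
tcp_pos: [0.5269, -0.1798, 0.2112]
tcp_rot: [[-0.102, 0.995, 0.001], [0.995, 0.102, 0.0], [-0.0, 0.001, -1.0]]
wrist_force: [0.4, 0.7, 0.1]
finger_gap: 0.0767
finger_force: 0.0
```

>>> step_arm --pt "-4.1 0.1 0 0 0 0 0.9" --pt "-4.1 0 0 0 0 0 0.9" --pt "-3.9 0 0 0 0 0 0.9" --pt "0 0 0 0 0 0.073 0.9" --pt "0 0 0 0 0 0 0.9"

```text
time: 6.72
tcp_pos: [0.5395, -0.3017, 0.2106]
tcp_rot: [[-0.02, 1.0, 0.001], [1.0, 0.02, -0.0], [-0.0, 0.001, -1.0]]
wrist_force: [0.9, 1.2, -0.0]
finger_gap: 0.0767
finger_force: 0.0
```

>>> step_arm --pt "0 0 0 0 0 0 0.9" --pt "0 0 0 0 0 0 0.9" --pt "0 0 0 0 0 0 0.9" --pt "0 0 0 0 0 0 0.9"

```text
time: 7.05
tcp_pos: [0.5395, -0.2983, 0.2111]
tcp_rot: [[-0.029, 1.0, 0.0], [1.0, 0.029, 0.0], [0.0, 0.0, -1.0]]
wrist_force: [-1.2, 0.5, 0.3]
finger_gap: 0.0771
finger_force: 0.0
```

Run:
```python
from h import *
im,d,c=cap('wrist'); np.savez('w4.npz',im=im,d=d)
s=robot.sense(); print(s['tcp_pos'],s['tcp_rot'])
S=np.array([.5405,-.2577]);a=np.radians(1.55);R=np.array([[np.cos(a),-np.sin(a)],[np.sin(a),np.cos(a)]])
for p,z in [((.028,.04),.02),((-.028,.04),.02),((-.028,-.04),.02),((.028,-.04),.02),((0,0),.07)]:
    w=S+R@p; q=proj(c,[*w,z])[0]; print(q); cv2.circle(im,tuple(int(t) for t in q.round()),7,(255,0,0),1)
save('w4.png',im,1.25)
```

```text
[ 0.5393334  -0.29872674  0.21109038] [[-2.85407665e-02  9.99592605e-01  2.21808076e-04]
 [ 9.99592621e-01  2.85407373e-02  1.33541201e-04]
 [ 1.27156231e-04  2.25529084e-04 -9.99999966e-01]]
[365.16396058  97.65234949]
[293.02840378  97.45339735]
[295.40446331 196.78640347]
[361.86893914 196.93301764]
[329.51963674 158.58652539]
```

View pics/w4.png

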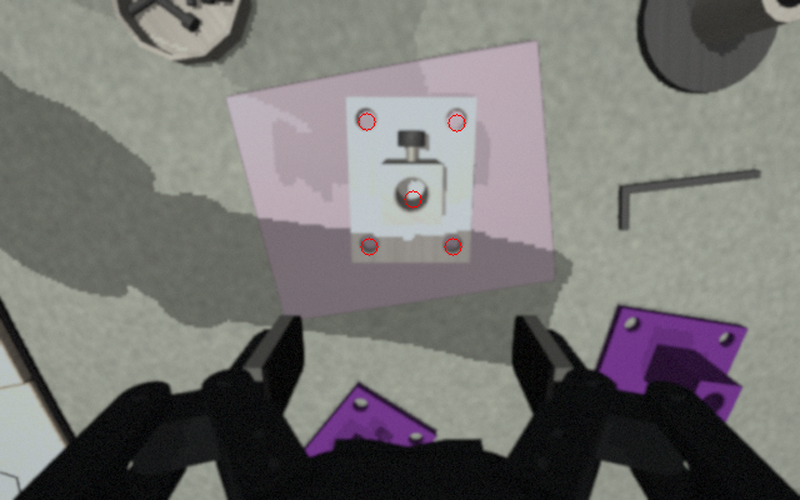

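The flange sits within 2 px of the prediction, with its holes at (367,118), (457,119), (369,245), (452,245), its bore at (411,193) and its thumbscrew towards +y. I centre on it, go down and grip.

>>> step_arm --pt "2.1 0.1 0 0 0 0 0.9" --pt "2.1 0.1 1.5 0 0 0 0.9" --pt "0 0 3.0 0 0 0 0.9" --pt "0 0 3.0 0 0 0 0.9" --pt "0 0 2.5 0 0 0 0.9"

```text
time: 7.52
tcp_pos: [0.5398, -0.2569, 0.1097]
tcp_rot: [[-0.028, 1.0, 0.0], [1.0, 0.028, 0.0], [0.0, 0.0, -1.0]]
wrist_force: [0.1, -0.9, -0.4]
finger_gap: 0.0768
finger_force: 0.0
```

>>> step_arm --pt "0 0 0 0 0 0 0.9" --pt "0 0 0 0 0 0 0.9" --pt "0 0 0 0 0 0 0.9"

```text
time: 7.77
tcp_pos: [0.5408, -0.2579, 0.1123]
tcp_rot: [[-0.026, 1.0, 0.002], [1.0, 0.026, -0.0], [-0.001, 0.002, -1.0]]
wrist_force: [0.5, -0.6, 0.8]
finger_gap: 0.0767
finger_force: 0.0
```

>>> step_arm --pt "0 0 0 0 0 0 0.2" --pt "0 0 0 0 0 0 0.2" --pt "0 0 0 0 0 0 0.2" --pt "0 0 0 0 0 0 0.2" --pt "0 0 0 0 0 0 0.2" --newtons 50

```text
time: 8.18
tcp_pos: [0.5404, -0.2583, 0.1121]
tcp_rot: [[-0.026, 1.0, 0.001], [1.0, 0.026, -0.001], [-0.001, 0.001, -1.0]]
wrist_force: [-1.7, 0.3, 5.8]
finger_gap: 0.031
finger_force: 51.2
```

>>> step_arm --pt "0 0 0 0 0 0 0.2" --pt "0 0 0 0 0 0 0.2" --pt "0 0 0 0 0 0 0.2"

```text
time: 8.43
tcp_pos: [0.5404, -0.2583, 0.1121]
tcp_rot: [[-0.026, 1.0, 0.001], [1.0, 0.026, -0.001], [-0.001, 0.001, -1.0]]
wrist_force: [-1.1, -0.3, 6.4]
finger_gap: 0.0311
finger_force: 51.2
```

Gripped: gap 31 mm at 51 N. I lift, turn back to the rail's yaw, and stop short of the saddle to measure its holes with the flange in view.

>>> step_arm --pt "0 0 -1.5 0 0 0 0.2" --pt "0 0 -2.5 0 0 0 0.2" --pt "0 0 -3.0 0 0 0 0.2" --pt "0 0 -3.0 0 0 0 0.2" --pt "0 0 -2.5 0 0 0 0.2"

```text
time: 8.85
tcp_pos: [0.5398, -0.2579, 0.2378]
tcp_rot: [[-0.026, 1.0, 0.0], [1.0, 0.026, -0.0], [-0.0, 0.0, -1.0]]
wrist_force: [0.5, 0.2, -2.1]
finger_gap: 0.0314
finger_force: 50.1
```

>>> step_arm --pt "0 0 0 0 0 -0.038 0.2" --pt "0 0 0 0 0 -0.037 0.2" --pt "2.2 0.8 0 0 0 0 0.2" --pt "3.2 1.1 0 0 0 0 0.2" --pt "3.6 1.3 0 0 0 0 0.2"

```text
time: 9.27
tcp_pos: [0.5618, -0.1665, 0.2356]
tcp_rot: [[-0.096, 0.995, -0.001], [0.995, 0.096, -0.001], [-0.001, -0.001, -1.0]]
wrist_force: [1.2, -0.1, -2.1]
finger_gap: 0.0312
finger_force: 50.3
```

>>> step_arm --pt "3.6 1.3 0 0 0 0 0.2" --pt "3.6 1.3 0 0 0 0 0.2" --pt "3.6 1.3 0 0 0 0 0.2" --pt "3.2 1.1 0 0 0 0 0.2" --pt "2.5 1.0 0 0 0 0 0.2"

```text
time: 9.68
tcp_pos: [0.6054, 0.0087, 0.2359]
tcp_rot: [[-0.104, 0.995, -0.0], [0.995, 0.104, 0.001], [0.001, -0.0, -1.0]]
wrist_force: [0.9, -0.1, -2.3]
finger_gap: 0.0314
finger_force: 50.3
```

>>> step_arm --pt "0 0 0 0 0 0 0.2" --pt "0 0 0 0 0 0 0.2" --pt "0 0 0 0 0 0 0.2" --pt "0 0 0 0 0 0 0.2" --pt "0 0 0 0 0 0 0.2"

```text
time: 10.1
tcp_pos: [0.6054, 0.0031, 0.2357]
tcp_rot: [[-0.098, 0.995, -0.001], [0.995, 0.098, -0.001], [-0.001, -0.001, -1.0]]
wrist_force: [-0.3, 0.4, -2.4]
finger_gap: 0.0315
finger_force: 50.2
```

Run:
```python
from h import *
im,d,c=cap('wrist'); np.savez('w5.npz',im=im,d=d)
s=robot.sense(); print(s['tcp_pos'],s['tcp_rot'],s['wrist_force'],s['finger_gap'])
S=np.array([.5914,.1571]);a=np.radians(5.71);R=np.array([[np.cos(a),-np.sin(a)],[np.sin(a),np.cos(a)]])
g=cv2.cvtColor(im,cv2.COLOR_RGB2GRAY)
W=[]
L=[(.028,.04),(-.028,.04),(-.028,-.04),(.028,-.04)]
for p in L:
    w=S+R@p; q=proj(c,[*w,.063])[0]; x,y=q.round().astype(int)
    if y<4: print('out',q);continue
    y0,x0=max(y-9,0),x-9; b=g[y0:y+10,x0:x+10].astype(float); wt=np.clip(np.percentile(b,70)-35-b,0,None)
    yy,xx=np.mgrid[y0:y0+b.shape[0],x0:x0+b.shape[1]]; m=np.array([(xx*wt).sum(),(yy*wt).sum()])/wt.sum()
    P=onplane(c,[m],.063)[0]; W.append(P[:2]); print(q,m,P,w)
save('w5.png',im,1.25)
print('saddle centre',np.mean(W,0),'yaw',np.degrees(np.arctan2(*((W[3]-W[2])[::-1]))), [np.linalg.norm(W[i]-W[i-1]) for i in range(len(W))])
t,_,ct=cap('top');
```

```text
[0.60548526 0.00333437 0.23576469] [[-9.84130295e-02  9.95145581e-01 -3.85886244e-04]
 [ 9.95145424e-01  9.84127344e-02 -7.20856720e-04]
 [-6.79381259e-04 -4.54954623e-04 -9.99999666e-01]] [ 0.49619298 -0.61205312 -2.60307923] 0.03126427808182858
out [371.56293955 -86.76359992]
out [284.37220433 -86.66088662]
[287.68075365  45.63987077] [284.59596571  43.24467978] [0.5652758  0.11585786 0.063     ] [0.56751867 0.11451266]
[368.25594818  45.54625037] [365.02719572  43.38152029] [0.62082903 0.12123999 0.063     ] [0.62324081 0.12008429]Traceback (most recent call last):
  File "<stdin>", line 15, in <module>
IndexError: list index out of range
```

View pics/w5.png

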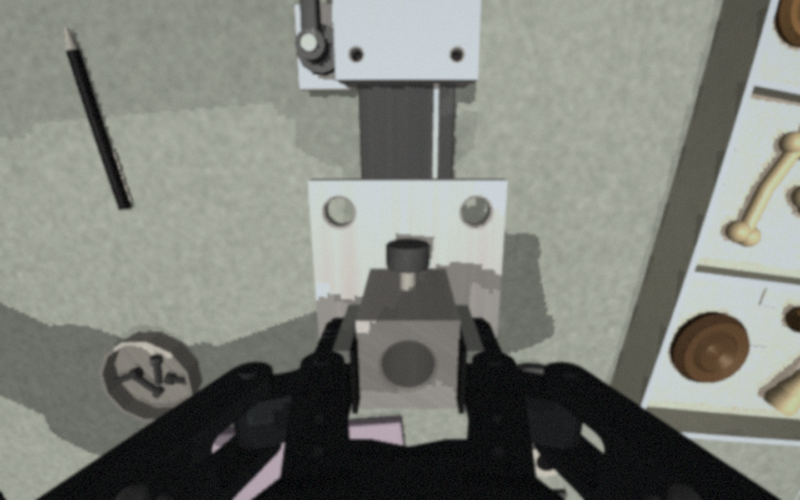

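Saddle holes c and d are at (355,54) and (456,54), and the flange's +y holes at (341,211) and (475,211). I measure both in this same picture.

```bash
cat > m.py <<'E'
from h import *
def fholes(im,c,ztop,guess,r=14,off=20):
    g=cv2.GaussianBlur(cv2.cvtColor(im,cv2.COLOR_RGB2GRAY),(3,3),0); out=[]
    for x,y in guess:
        x,y=int(x),int(y); b=g[y-r:y+r,x-r:x+r]; t,m=cv2.threshold(b,0,255,cv2.THRESH_BINARY_INV+cv2.THRESH_OTSU)
        n,l,st,ce=cv2.connectedComponentsWithStats(m); i=l[r,r] or 1+np.argmax(st[1:,4])
        ct=max(cv2.findContours((l==i).astype(np.uint8),0,1)[0],key=cv2.contourArea)
        ph=onplane(c,ct.reshape(-1,2)+[x-r,y-r],ztop)
        (cx,cy),rad=cv2.minEnclosingCircle((ph[:,:2]*1000).astype(np.float32)); print('hole',t,st[i],round(cx,1),round(cy,1),'r',round(rad,1)); out.append([cx,cy])
    return np.array(out)
E
python3 - <<'E'
from m import *
D=np.load('w5.npz');im=D['im'];c=cap('wrist')[2]
s=robot.sense();T=np.array(s['tcp_pos']);print(T)
# plate top height from depth
P=cloud(c,D['d'])[150:162,265:390]; print('plate top z',np.median(P[...,2]))
f=fholes(im,c,T[2]-.0921,[(272.8,168.8),(380,168.8)])
yaw=np.degrees(np.arctan2(*(f[0]-f[1])[::-1]))%180; print('sep',np.linalg.norm(f[0]-f[1]),'yaw',yaw)
th=np.array([[565.3,115.9],[620.8,121.2]]); a=np.radians(5.6)
Y=np.array([-np.sin(a),np.cos(a)]);X=np.array([np.cos(a),np.sin(a)])
goal=th.mean(0)+80*Y; mv=goal-f.mean(0); print('goal ab mid',goal,'move',mv)
tx=np.array(s['tcp_rot'])[:2,0];ty=np.array(s['tcp_rot'])[:2,1]; print('tool mv',mv@tx,mv@ty,'flange mid rel tcp in tool',[(f.mean(0)-T[:2]*1000)@t for t in (tx,ty)])
print('saddle',goal-40*Y)
E
```

```text
[0.6055289  0.0036655  0.23579867]
plate top z 0.14401931189621764
hole 172.0 [  0   3  26  25 537] 573.0 42.7 r 6.8
hole 151.0 [  3   3  24  25 435] 628.9 48.5 r 6.4
sep 56.20593066940962 yaw 5.874468001929245
goal ab mid [585.24336802 198.168192  ] move [-15.74430288 152.58261117]
tool mv 153.39159233734742 -0.5924929137992138 flange mid rel tcp in tool [np.float64(42.163651576530164), np.float64(-0.37741168111766443)]
saddle [589.14668401 158.359096  ]
```

>>> step_arm --pt "2.5 0 0 0 0 0 0.2" --pt "3.6 0 0 0 0 0 0.2" --pt "3.6 0 0 0 0 0 0.2" --pt "3.1 0 0 0 0 0 0.2" --pt "2.5 0 0 0 0 0 0.2"

```text
time: 10.62
tcp_pos: [0.5897, 0.1598, 0.2362]
tcp_rot: [[-0.102, 0.995, 0.0], [0.995, 0.102, 0.001], [0.001, 0.0, -1.0]]
wrist_force: [0.0, 0.6, -1.5]
finger_gap: 0.0313
finger_force: 50.2
```

>>> step_arm --pt "0 0 0 0 0 0 0.2" --pt "0 0 1.3 0 0 0 0.2" --pt "0 0 2.0 0 0 0 0.2" --pt "0 0 1.6 0 0 0 0.2" --pt "0 0 0.4 0 0 0 0.2"

```text
time: 11.03
tcp_pos: [0.589, 0.1541, 0.1791]
tcp_rot: [[-0.098, 0.995, -0.005], [0.995, 0.098, -0.003], [-0.002, -0.005, -1.0]]
wrist_force: [-0.2, -0.0, -2.6]
finger_gap: 0.0313
finger_force: 50.2
```

>>> step_arm --pt "0 0 0 0 0 0 0.2" --pt "0 0 0 0 0 0 0.2" --pt "0 0 0 0 0 0 0.2" --pt "0 0 0 0 0 0 0.2" --pt "0 0 0 0 0 0 0.2"

```text
time: 11.45
tcp_pos: [0.5908, 0.1573, 0.1838]
tcp_rot: [[-0.101, 0.995, 0.002], [0.995, 0.101, 0.0], [0.0, 0.002, -1.0]]
wrist_force: [0.1, -0.5, -2.1]
finger_gap: 0.0317
finger_force: 50.2
```

Run:
```python
from h import *
im,d,c=cap('wrist'); np.savez('w6.npz',im=im,d=d)
s=robot.sense(); print(s['tcp_pos'],s['tcp_rot'],s['wrist_force'],s['finger_gap'])
i2,_,c2=cap('top');np.savez('top6.npz',im=i2)
i3,_,c3=cap('side');np.savez('side6.npz',im=i3)
q=proj(c2,[.589,.158,.08])[0].astype(int);q3=proj(c3,[.589,.158,.08])[0].astype(int);print(q,q3)
f=lambda i,q:cv2.resize(i[q[1]-30:q[1]+30,q[0]-40:q[0]+40],(400,300),interpolation=2)
save('w6.png',np.vstack([cv2.resize(im[:240,100:540],(550,300),interpolation=2)[:, :550], np.hstack([f(i2,q)[:,:275],f(i3,q3)[:,60:335]])]))
```

```text
[0.59063317 0.15729785 0.18363061] [[-1.00607002e-01  9.94925498e-01  1.21830379e-03]
 [ 9.94926235e-01  1.00606760e-01  2.59000361e-04]
 [ 1.35116467e-04  1.23817966e-03 -9.99999224e-01]] [ 0.25310432 -0.40000158 -2.47010967] 0.03103060849109294
[227 182] [290 152]
```

View pics/w6.png

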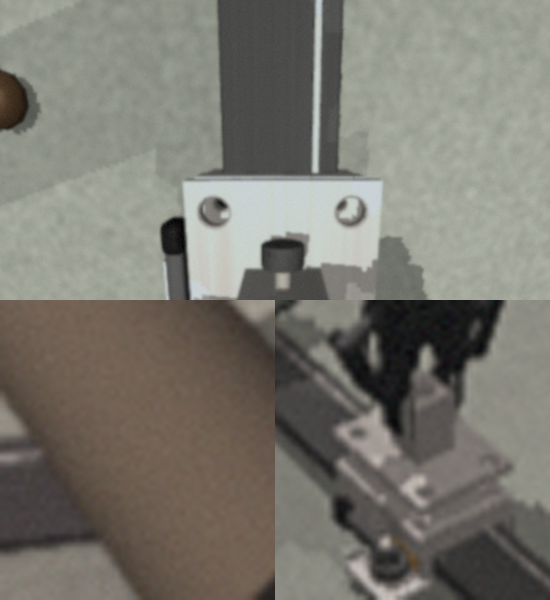

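The flange is above the saddle with its +y holes at (215,210) and (350,210), about 2 cm clear, and the lever is still home. I go down the last centimetre with a small trim, then check the threads through the holes.

>>> step_arm --pt "-0.1 -0.1 0.3 0 0 0 0.2" --pt "0 0 0.4 0 0 0 0.2" --pt "0 0 0.3 0 0 0 0.2" --pt "0 0 0 0 0 0 0.2" --pt "0 0 0 0 0 0 0.2"

```text
time: 12.02
tcp_pos: [0.5892, 0.1561, 0.1724]
tcp_rot: [[-0.101, 0.995, -0.001], [0.995, 0.101, -0.0], [-0.0, -0.001, -1.0]]
wrist_force: [-0.3, 0.1, -1.2]
finger_gap: 0.0315
finger_force: 50.2
```

>>> step_arm --pt "0 0 0 0 0 0 0.2" --pt "0 0 0 0 0 0 0.2" --pt "0 0 0 0 0 0 0.2" --pt "0 0 0 0 0 0 0.2" --pt "0 0 0 0 0 0 0.2"

```text
time: 12.43
tcp_pos: [0.5894, 0.1562, 0.173]
tcp_rot: [[-0.101, 0.995, 0.0], [0.995, 0.101, 0.0], [-0.0, 0.0, -1.0]]
wrist_force: [-1.2, 0.5, -3.0]
finger_gap: 0.0311
finger_force: 50.2
```

Run:
```python
from m import *
im,d,c=cap('wrist'); np.savez('w7.npz',im=im,d=d)
s=robot.sense(); T=np.array(s['tcp_pos']); R=np.array(s['tcp_rot']);print(T,R[:,2],s['wrist_force'])
P=cloud(c,d); print('plate z',np.median(P[150:160,265:385,2]))
G=[T+R@[.0422,y,.0921] for y in (-.0284,.0276)]
print('exp rim px',proj(c,G))
H=np.array([[565.3,115.9],[620.8,121.2]])/1000+.08*np.array([-np.sin(.0977),np.cos(.0977)])
for h in H: print('thread pred',h,proj(c,[*h,.063]))
tiles=[]
for g in G:
    x,y=proj(c,g)[0].round().astype(int); tiles.append(cv2.resize(im[y-16:y+16,x-16:x+16],(384,384),interpolation=0)); print('tile origin',x-16,y-16)
save('w7.png',np.hstack(tiles))
```

```text
[0.589425   0.15617555 0.17298299] [ 1.60825315e-04  1.87410134e-05 -9.99999987e-01] [-0.34664269  0.29598755 -2.38629269]
plate z 0.08126722718042231
exp rim px [[270.54565706 170.06925521]
 [379.93028113 170.0767477 ]]
thread pred [0.55749643 0.19551849] [[276.79469796 163.8669571 ]]
thread pred [0.61299643 0.20081849] [[375.42622469 164.43560766]]
tile origin 255 154
tile origin 364 154
```

View pics/w7.png

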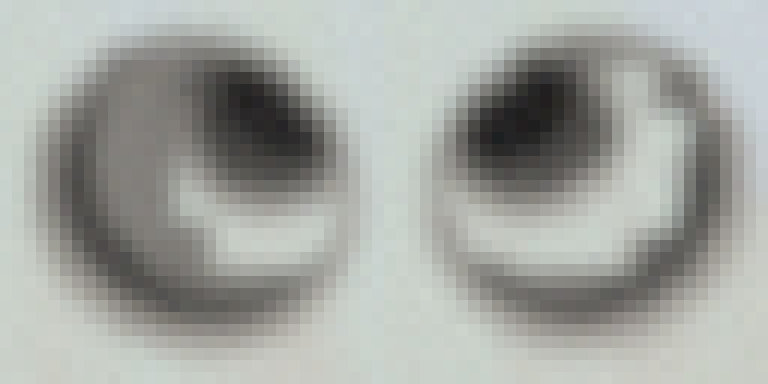

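Through both holes the dark threads sit where predicted, at about (277,164) and (376,164) px against a predicted (277,164) and (375,164). The plate's underside is at 73 mm, 10 mm clear of the saddle. Handing in.

```bash
python3 -c "
from cell import robot
print(robot.sense()['joint_vel']); print(robot.job_done())"
```

```text
[-0.01748308  0.12625356  0.00216492 -0.08043579 -0.02990746  0.10858364
 -0.05234087]
the job is handed in; nothing more can be done
None
```

The saddle's cam lever is home against its stop, and the flange is held level about 1 cm above the saddle with its holes over the threads (alignment checked through the two holes on the camera side).

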